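# Clamp the paint jar in the jar vice

## Robot

A 6-joint arm with a two-finger parallel gripper is mounted at the origin on a cart in front of the work surface, level with it; the furniture and walls round the work are solid. World frame = base frame: x ahead of the robot, y to its left, z up, the work surface at z = 0. Lengths are in m, angles in rad, forces in N, time in s.
With the tool pointing down it reaches from about 0.3 to 0.875 m from the base axis. Payload 6.4 kg.
Tool frame: the origin (TCP) lies at the centre of the arm's flange, where the gripper is bolted on; the fingertips stand 173 mm ahead of it and the grasp point (between the pads) lies 155 mm ahead of it (ctrl.pinch_z is the distance from the TCP to the grasp point, in m); z points along the fingers, y is the direction in which the jaws open and shut (so a half turn about z gives the same grasp; the last joint's range is limited). The gripper opens to 85 mm and grips with 20 to 120 N. Pads are 22 mm wide; open, the fingers measure 114 mm over their backs; the gripper's body (76 mm by 85 mm) begins 54 mm behind the grasp point. The pads swing forward as they close: fully open they stand 13 mm farther back than shut.
Start: joints at [-1.541, 0.181, 1.607, -0, 1.354, -0.206], TCP at [0.134, -0.559, 0.405] pointing down, gripper open.
Joint ranges: [-2.99, 2.99], [-0.89, 2.07], [0.3, 2.58], [-1.14, 4.28], [0, 2.63], [-3.12, 3.12]. Speed limits (rad/s): [2.57, 2.57, 3.01, 3.14, 3.14, 3.14].

## Interface

Orientations are given as a unit quaternion [w, x, y, z].
In Python, from bench import ctrl gives the robot as it stands.
- The arm moves only by the tool drive_tool, never from a script. Its argument "commands" is a list that holds one entry, the list of rows, each a list of 7 numbers: the shift along the tool's x, y, z in units of 50 mm (1.0 is 50 mm), then the turn, a rotation vector about the tool's x, y, z in units of 8 degrees (1.0 is 8 degrees), then the closure in counts, from 0 (fully open) to 255 (shut). A call has 1 to 10 rows; each row shifts and turns the commanded pose from where the row before left it, along the tool's axes as they then stand; what a row does not reach is not made up. A row lasts 1/10 s, in which the tool goes at most 50 mm and 8.59 degrees, less where a joint would pass 70% of its speed; a pose out of reach is approached as far as the arm can. A call is refused whole if a number of a shift passes 1 or a number of a turn 1, either way. A call with a gripper value outside its range is refused whole. The fingers move at their own pace and stop on an object; the grip force is fixed at half the most. Time passes only in rows, so rows that do not move let the fingers close. It gives the time, the measured TCP pose, the force and the opening at its end, in the units of the state.
- ctrl.get_obs(): the state, without advancing time (a new reading comes with each control period).
- ctrl.camera(name): name is "side" or "top" or "wrist"; returns a dict with "pixels" (480x640x3 uint8, red, green, blue), "depth" (480x640 float32, m along the optical axis (not along the pixel's ray), 0 where there is no reading), "intrinsics" (3x3 intrinsics, pixels), "R" (3x3) and "t" (3): a world point X has camera coordinates R X + t; the wrist camera has in their place "tool_from_camera" (4x4, takes a point from camera to tool coordinates, whose origin is the TCP and whose axes are the flange's). Camera axes: x right, y down, z forward; pixel columns grow to the right and rows downward; lengths in m; the calibration is good to about 2 mm. The wrist camera is an equidistant fisheye: a pixel r from the principal point sees the ray r / f radians off the axis. A picture is of the moment at which its call begins: read the wrist's pose just before it.
- ctrl.hand_in(): hands the job in, once; it reports no verdict.
The state is a dict: "time_s": time; "q": joint angles; "dq": joint speeds; "joint_efforts": joint torques, N m; "eef_pos": TCP position; "eef_rot": TCP orientation; "wrist_force": force on the tool from outside, world axes, zero at the start; "torque": the same for the moment, N m; "opening": opening from 0.0 (shut) to 1.0 (fully open).
Only numpy, scipy, OpenCV 4.12 (cv2) and the standard library are available. Lean on these libraries where they do the work, as an engineer would, in place of code of your own. Each camera call takes 0.05 s, during which the arm holds its last target. There are 200 camera calls.

## Task

Clamp the jar of touch-up paint in the bench fixture it stands on so that its tight cap can be twisted off: push the jar along its lane until it is fully home against the end stop, then push that fixture's black clamp handle over past its dead point until it snaps into lock. Work with the fingertips only: do not pick the jar up or knock it over, leave the boot, nut and sleeve lying about alone, and finish with the hand clear of everything.

Things in the scene. Friction and masses are not known exactly. Their poses are not given: they have to be found in the camera images.
- paint_jar: The loose jar of touch-up paint: a round jar 56 mm across and 66 mm tall with a ribbed pale cap, about 0.14 kg. Origin at the centre of its underside, z up. It stands on the fixture's plate, in the lane, 60 to 85 mm short of its seat.
- clamp_fixture: Fixed aluminium fixture, L-shaped from above. Origin on the table below the centre of the jar's seat; x: direction in which the jar is pushed home, y: from the seat to the clamp, z up. Plate 10 mm thick: lane part x -120 to +50, y -50 to +50 mm; clamp part x -35 to +35, y up to +177 mm. The end stop's face is at x = +28 mm, its top at z = 46 mm.
- nest_seat (a point): Centre of the jar's seat on the plate's top: where the centre of the jar's underside is when the jar is fully home. Axes as the fixture's.
- lane_mouth (a point): Middle of the lane's open -x end, on the plate's top, 120 mm before the seat; axes as the fixture's. The jar slides between a fence (face at fixture y = -28 mm, top at z = 50 mm, along the whole lane) and a lower guide rail (face at y = +33 mm, top at z = 25 mm, only from x = -115 to -35 mm). Open above.
- handle_pivot (a point): Centre of the handle's pivot pin, at fixture x = 0, y = +132 mm, z = 42 mm; axes as the fixture's. The steel bracket round it is 29 mm wide in x and reaches up to z = 59 mm.
- clamp_handle (a joint): Angle (rad) of the black-gripped handle about its pivot (along fixture x). 0: open, leaning 0.80 from vertical to +y, away from the jar (its starting place, within 0.1). Grows as it is pushed up and over to -y: upright 0.80, dead point 0.92, locked stop 1.20. A spring resists (up to some 6 N at the handle's end) as far as the dead point; from about 1.0 on it throws the handle onto the stop and holds it.
- handle_end (a point): Rounded free end of the handle, 115 mm from the pivot; moves with it (z = 122 mm above the table when open, 157 mm upright, 148 mm locked). The last 65 mm of the handle are a round black rubber grip 19 mm thick, with a domed end; a fingertip at the dome's own height may ride up it, one 30 mm lower stays behind the grip.
- clamp_foot: The clamp's round black rubber foot, 21 mm across, on the rod at fixture x = 0, z = 42 mm. Origin at the centre of the face that meets the jar. The handle drives it about 15 mm to -y; open, it leaves about 10 mm to a seated jar; locked, it presses a seated jar against the fence with 3 to 8 N.
- dust_boot: Bystander: black ribbed rubber dust boot, 45 mm across, 22 mm tall, on the table on the fence side of the fixture. Origin at the centre of its underside.
- castle_nut: Bystander: bright castle nut, 25 mm across, 18 mm tall, on the table beside the lane, on the clamp's side. Origin at the centre of its underside.
- rubber_sleeve: Bystander: black rubber sleeve, 88 mm long, 18 mm thick, lying on the table beyond the end stop. Origin at the middle of its underside.
Things that resemble listed ones, but are neither listed nor needed, are in the scene too. What is meant by the paint_jar is not green, pink or purple, and is the larger of those in its own colour.

How it is judged:
On the way, in this order (a step that is already met when the one before it is completed fails the run):
1. the jar stands fully home against the end stop (within 5 mm along the lane) while the handle is still short of its dead point (x of paint_jar in the frame of nest_seat above -0.005 m and value of joint clamp_handle below 0.9 rad), for 0.2 s.
2. the handle has gone past its dead point and snapped onto its locked stop (value of joint clamp_handle above 1.12 rad), for 0.2 s.
At the end, for the whole second after the job is handed in: The handle is on its locked stop (above 1.12 rad); the jar stands upright on the plate, within 6 mm of fully home along the lane and 8 mm of its seat, at rest, and the clamp's foot presses on it (over 1 N) (value of joint clamp_handle above 1.12 rad and x of paint_jar in the frame of nest_seat above -0.006 m and horizontal distance between paint_jar and nest_seat below 0.008 m and z of paint_jar in the frame of nest_seat below 0.004 m and angle between paint_jar's own z axis and vertical below 0.1 rad and contact force between clamp_foot and paint_jar above 1 N and linear speed of paint_jar below 0.02 m/s); the robot touches nothing.
It fails at once if the jar is picked up (its underside 10 mm or more above the plate) (z of paint_jar in the frame of nest_seat above 0.01 m).
It fails at once if the jar is tipped (over 0.35 rad) (angle between paint_jar's own z axis and vertical above 0.35 rad).
It fails at once if the boot, the nut or the sleeve is moved by more than 20 mm (distance of any of dust_boot, castle_nut, rubber_sleeve from where it was at the start of the episode above 0.02 m).
It also fails if it takes over 56 s, if anything falls off the work surface, if the arm or the gripper's body presses on something with over 40 N, if the wrist force passes 120 N, or if a joint passes its speed limit or range.

## Working session

There is one attempt and no reset: what is moved stays moved. The work goes in short steps, Python scripts to look and compute and a tool call to move; the robot and the scene stay as the last step left them, time stands still between calls to the robot, and variables do not carry over. Pictures are saved under pics/ and viewed, about 8 in all and at most 12, crops included, and the job is handed in when it is done.

Besides the shell and the picture viewer there is one more tool, called after "Emit:" by a JSON object that holds its "name" and its "arguments", one argument or row to a line. drive_tool: Moves the arm, as the interface text tells. Its arguments: {"type":"object","properties":{"commands":{"type":"array","items":{"type":"array","items":{"type":"array","items":{"type":"number"}}}}},"required":["commands"]}

```bash
mkdir -p pics; ls
python3 - <<'E'
from bench import ctrl
import cv2,numpy as np
for n in("top","side"):
    c=ctrl.camera(n); cv2.imwrite(f"pics/{n}0.png",c["pixels"][:,:,::-1]); np.savez(f"pics/{n}0.npz",**{k:v for k,v in c.items()})
    print(n,c["intrinsics"].tolist(),np.round(c["R"],3).tolist(),np.round(-c["R"].T@c["t"],3))
print(ctrl.get_obs())
E
```

```text
pics
top [[461.7061038932776, 0.0, 328.1643695168572], [0.0, 461.7061038932776, 241.90035070414578], [0.0, 0.0, 1.0]] [[-0.001, -1.0, 0.028], [-0.981, -0.005, -0.192], [0.192, -0.027, -0.981]] [ 0.411 -0.227  0.92 ]
side [[615.0984318955444, 0.0, 314.3508742177272], [0.0, 615.0984318955444, 244.13081950506572], [0.0, 0.0, 1.0]] [[-1.0, -0.024, -0.003], [-0.01, 0.552, -0.834], [0.022, -0.833, -0.552]] [0.54  0.534 0.585]
{'time_s': 0.1, 'q': array([-1.54132650e+00,  1.81498196e-01,  1.60790126e+00,  2.33893207e-06,
        1.35377866e+00, -2.06285129e-01]), 'dq': array([-0.00196772, -0.00267467, -0.00233595,  0.00036187, -0.00056878,
       -0.00150949]), 'joint_efforts': array([ 5.65604660e-04, -4.45873654e+01, -3.52237558e+01, -2.74242011e-04,
        4.10897657e-03,  2.17457762e-05]), 'eef_pos': array([ 0.1343259 , -0.55886409,  0.40385959]), 'eef_rot': array([-7.89536170e-04,  9.93060209e-01,  1.17604393e-01,  7.11297739e-05]), 'wrist_force': array([-0.61873085, -0.59616171,  0.03681925]), 'torque': array([0.02307711, 0.00622311, 0.03464846]), 'opening': 0.9989424425875966}
```

View pics/top0.png

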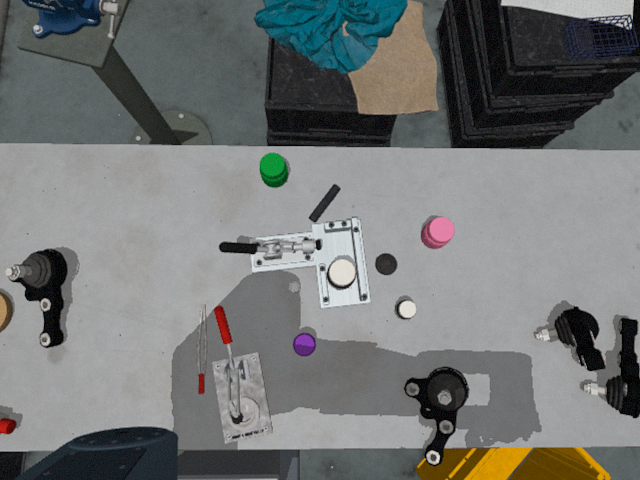

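View pics/side0.png

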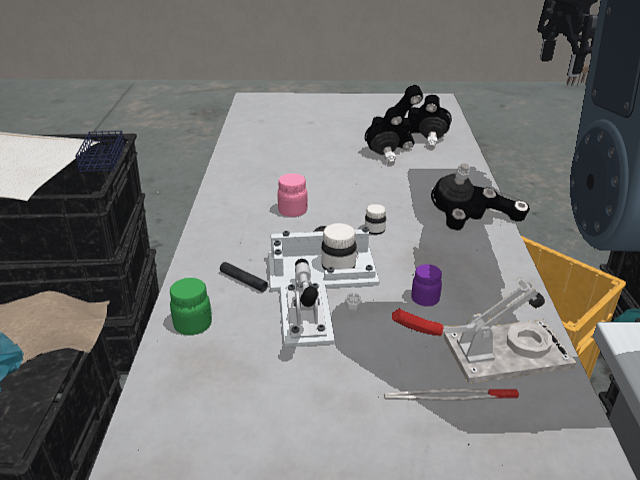

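Top view: the candidates for the jar are the white one in the fixture (342,272), the small white one (405,309), green (273,170), pink (438,232) and purple (304,344). By the description it is the larger white one, at (342,272). The fixture with the black handle is at (310,255), handle end (222,247). The red-handled fixture (240,400) is a decoy. A close crop comes next.

Run:
```python
import cv2
i=cv2.imread("pics/top0.png")[205:320,212:412]
cv2.imwrite("pics/crop1.png",cv2.resize(i,None,fx=4,fy=4,interpolation=cv2.INTER_CUBIC))
```

```text
(no output)
```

View pics/crop1.png

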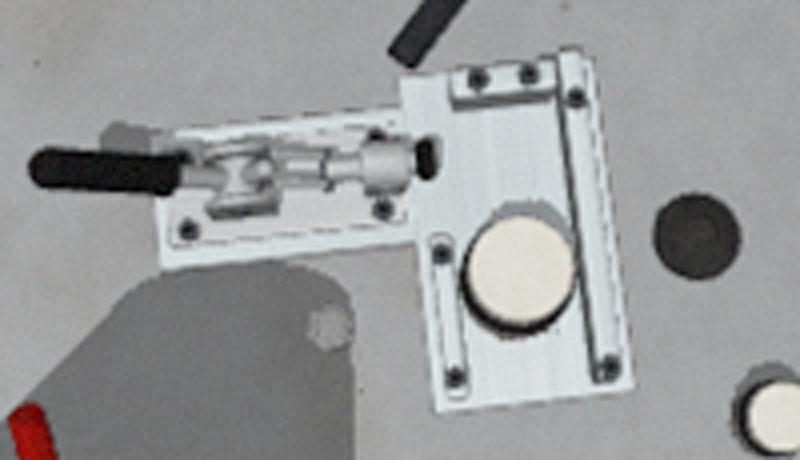

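```bash
cat > h.py <<'E'
import numpy as np
d=dict(np.load("pics/top0.npz"))
K,R,t=d["intrinsics"],d["R"],d["t"]
def w(cx,cy,z):
    u,v=212+(cx-1.5)/4,205+(cy-1.5)/4
    r=R.T@np.linalg.inv(K)@[u,v,1]; c=-R.T@t
    return c+r*(z-c[2])/r[2]
E
python3 - <<'E'
from h import *
P=[(438,410),(633,386),(402,78),(162,268),(415,243)]
F=np.array([(-.12,.05),(-.12,-.05),(.05,.05),(-.035,.177),(-.035,.05)])
W=np.array([w(*p,.01)[:2] for p in P])
a=F-F.mean(0);b=W-W.mean(0)
U,S,V=np.linalg.svd(a.T@b);Rm=(U@V).T
o=W.mean(0)-Rm@F.mean(0)
print("yaw",np.arctan2(Rm[1,0],Rm[0,0]),"origin",o,"det",np.linalg.det(Rm))
print((F@Rm.T+o-W)*1e3)
for n,p,z in(("jar",(521,270),.076),("hend",(38,167),.122),("nut",(330,325),.018),("boot",(697,236),.022),("foot",(436,160),.042),("sleeveend",(405,62),.009)):
    x=w(*p,z);print(n,x.round(4),"fix",(Rm.T@(x[:2]-o)).round(4))
    v,u=int(205+p[1]/4),int(212+p[0]/4); print("   depth-z",(R.T@(np.linalg.inv(K)@[u,v,1]*d["depth"][v,u]-t))[2].round(4))
E
```

```text
yaw 0.11154744648795913 origin [ 0.58357656 -0.27360803] det 0.9999999999999997
[[-0.9845186   1.25006202]
 [-1.63392614 -2.35454536]
 [ 1.4924258   1.57066493]
 [-0.06243186  0.45060937]
 [ 1.18845079 -0.91679095]]
jar [ 0.5202 -0.2758  0.076 ] fix [-0.0632  0.0049]
   depth-z 0.0746
hend [ 0.5589 -0.0621  0.122 ] fix [-0.001   0.2129]
   depth-z 0.1243
nut [ 0.5004 -0.1856  0.018 ] fix [-0.0729  0.0967]
   depth-z 0.0141
boot [ 0.5443 -0.3658  0.022 ] fix [-0.0493 -0.0873]
   depth-z 0.0178
foot [ 0.578  -0.2369  0.042 ] fix [-0.0014  0.0371]
   depth-z 0.0108
sleeveend [ 0.6348 -0.2214  0.009 ] fix [0.0567 0.0462]
   depth-z 0.0053
```

Fixture yaw is 0.112, and the seat is at world (0.584, -0.274). The fit residual is under 3 mm and the handle end agrees with 0.2145. The jar is at fixture (-0.063, 0.005). I'll shut the fingers, turn to the fixture's yaw and go above the lane mouth.

Emit:
{"name": "drive_tool", "arguments": {
  "commands": [
    [[0, 0, 0, 0, 0, 0.89, 255], [0.78, -0.52, 0, 0, 0, 0, 255], [0.78, -0.52, 0, 0, 0, 0, 255], [0.78, -0.52, 0, 0, 0, 0, 255], [0.78, -0.52, 0, 0, 0, 0, 255], [0.78, -0.52, 0, 0, 0, 0, 255], [0.78, -0.52, 0, 0, 0, 0, 255], [0.78, -0.52, 0, 0, 0, 0, 255], [0.78, -0.52, 0, 0, 0, 0, 255], [0.6, -0.5, 0, 0, 0, 0, 255]]
  ]
}}

```text
time_s: 1.1
eef_pos: [0.4498, -0.2876, 0.4044]
eef_rot: [-0.0, 0.998, 0.056, 0.0]
wrist_force: [0.1, -0.8, 0.0]
opening: -0.001
```

Emit:
{"name": "drive_tool", "arguments": {
  "commands": [
    [[0, 0, 0.9, 0, 0, 0, 255], [0, 0, 0.9, 0, 0, 0, 255], [0, 0, 0.9, 0, 0, 0, 255], [0, 0, 0.9, 0, 0, 0, 255], [0, 0, 0, 0, 0, 0, 255], [0, 0, 0, 0, 0, 0, 255]]
  ]
}}

```text
time_s: 1.7
eef_pos: [0.4482, -0.2894, 0.2246]
eef_rot: [-0.001, 0.998, 0.056, -0.001]
wrist_force: [0.5, -0.1, 0.3]
opening: -0.001
```

Run:
```python
from bench import ctrl
import cv2
print(ctrl.get_obs()["eef_pos"])
i=ctrl.camera("side")["pixels"][150:390,230:470,::-1]
j=ctrl.camera("top")["pixels"][200:340,212:422,::-1]
i=cv2.resize(i,(400,400));j=cv2.resize(j,(400,267))
cv2.imwrite("pics/s1.png",cv2.hconcat([i,cv2.copyMakeBorder(j,0,133,0,0,0)]))
```

```text
[ 0.44817643 -0.28938043  0.22459732]
```

View pics/s1.png

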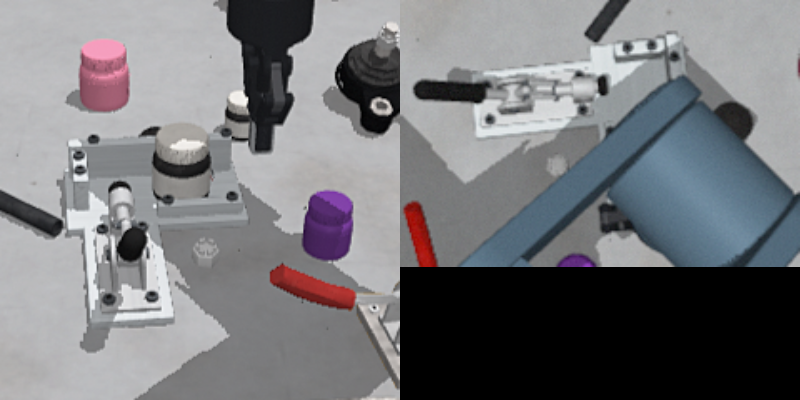

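The tips project where expected, with shut length 173 mm. I'll lower and start the push gently.

Emit:
{"name": "drive_tool", "arguments": {
  "commands": [
    [[0, -0.06, 0.43, 0, 0, 0, 255], [0.3, 0, 0, 0, 0, 0, 255], [0.2, 0, 0, 0, 0, 0, 255], [0.12, 0, 0, 0, 0, 0, 255], [0.12, 0, 0, 0, 0, 0, 255], [0.12, 0, 0, 0, 0, 0, 255], [0.12, 0, 0, 0, 0, 0, 255], [0.12, 0, 0, 0, 0, 0, 255], [0.12, 0, 0, 0, 0, 0, 255], [0, 0, 0, 0, 0, 0, 255]]
  ]
}}

```text
time_s: 2.8
eef_pos: [0.5093, -0.2796, 0.2031]
eef_rot: [0.0, 0.998, 0.056, 0.0]
wrist_force: [0.2, 0.4, 0.1]
opening: 0.0
```

Run:
```python
from bench import ctrl
import cv2
o=ctrl.get_obs();print(o["eef_pos"],o["wrist_force"])
i=ctrl.camera("side")["pixels"][190:330,250:450,::-1]
cv2.imwrite("pics/s2.png",cv2.resize(i,(800,560),interpolation=2))
```

```text
[ 0.509321   -0.27962268  0.20314938] [0.15314673 0.3941351  0.13063516]
```

View pics/s2.png

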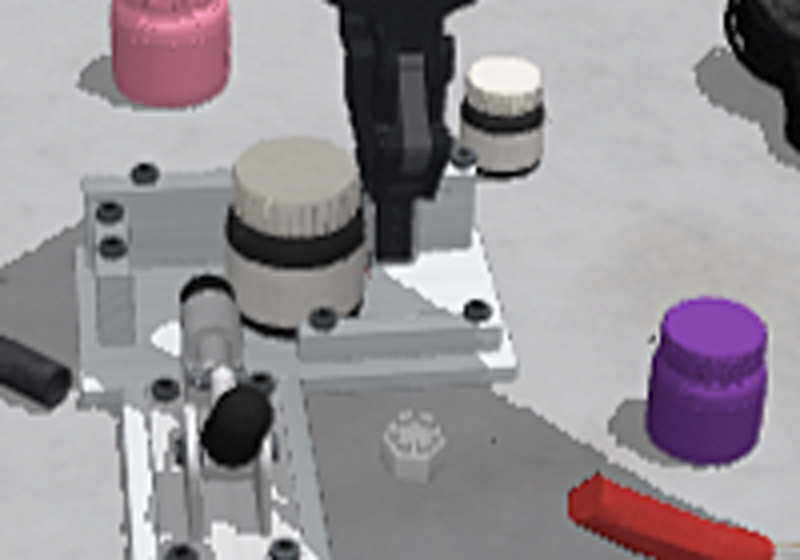

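Jar at (295,235) in the crop: upright, sliding along the lane with the fingertips behind it. About 35 mm are left.

Emit:
{"name": "drive_tool", "arguments": {
  "commands": [
    [[0.1, 0, 0, 0, 0, 0, 255], [0.1, 0, 0, 0, 0, 0, 255], [0.1, 0, 0, 0, 0, 0, 255], [0.1, 0, 0, 0, 0, 0, 255], [0.1, 0, 0, 0, 0, 0, 255], [0.08, 0, 0, 0, 0, 0, 255], [0, 0, 0, 0, 0, 0, 255]]
  ]
}}

```text
time_s: 3.55
eef_pos: [0.538, -0.2764, 0.2033]
eef_rot: [0.0, 0.998, 0.056, 0.0]
wrist_force: [-0.2, 0.7, 0.1]
opening: 0.006
```

Emit:
{"name": "drive_tool", "arguments": {
  "commands": [
    [[0.04, 0, 0, 0, 0, 0, 255], [0.04, 0, 0, 0, 0, 0, 255], [0, 0, 0, 0, 0, 0, 255]]
  ]
}}

```text
time_s: 3.85
eef_pos: [0.5415, -0.2761, 0.2032]
eef_rot: [0.0, 0.998, 0.056, 0.0]
wrist_force: [-0.0, -0.2, -0.4]
opening: -0.002
```

Emit:
{"name": "drive_tool", "arguments": {
  "commands": [
    [[0.04, 0, 0, 0, 0, 0, 255], [0.04, 0, 0, 0, 0, 0, 255], [0, 0, 0, 0, 0, 0, 255], [0, 0, 0, 0, 0, 0, 255]]
  ]
}}

```text
time_s: 4.25
eef_pos: [0.5455, -0.2756, 0.2032]
eef_rot: [0.0, 0.998, 0.056, 0.0]
wrist_force: [-0.5, -0.0, -0.7]
opening: -0.0
```

Emit:
{"name": "drive_tool", "arguments": {
  "commands": [
    [[0.04, 0, 0, 0, 0, 0, 255], [0, 0, 0, 0, 0, 0, 255], [0, 0, 0, 0, 0, 0, 255]]
  ]
}}

```text
time_s: 4.55
eef_pos: [0.5474, -0.2754, 0.2032]
eef_rot: [0.0, 0.998, 0.056, 0.0]
wrist_force: [0.3, 0.1, -1.1]
opening: 0.001
```

Emit:
{"name": "drive_tool", "arguments": {
  "commands": [
    [[0.04, 0, 0, 0, 0, 0, 255], [0, 0, 0, 0, 0, 0, 255], [0, 0, 0, 0, 0, 0, 255]]
  ]
}}

```text
time_s: 4.85
eef_pos: [0.5488, -0.2753, 0.2031]
eef_rot: [-0.0, 0.998, 0.056, -0.001]
wrist_force: [-5.3, -0.0, 3.0]
opening: -0.003
```

Contact force of 5 N, so the jar should be at the stop. I'll check by picture.

Run:
```python
from bench import ctrl
import cv2
i=ctrl.camera("side")["pixels"][190:330,250:450,::-1]
cv2.imwrite("pics/s3.png",cv2.resize(i,(800,560),interpolation=2))
```

```text
(no output)
```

View pics/s3.png

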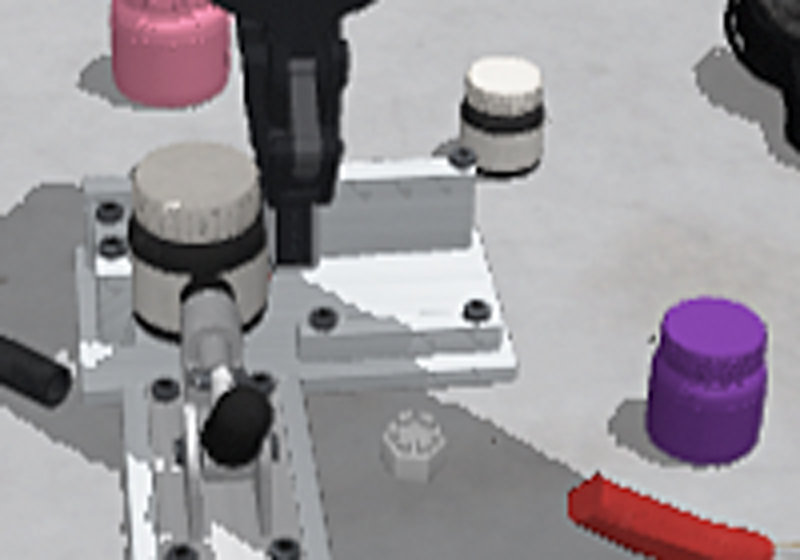

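Jar (200,240) stands upright against the stop at (115,250), with the foot in front of it. I'll retreat, rise, and go over to the outer side of the handle.

Emit:
{"name": "drive_tool", "arguments": {
  "commands": [
    [[-0.2, 0, 0, 0, 0, 0, 255], [-0.2, 0, 0, 0, 0, 0, 255], [0, 0, -0.9, 0, 0, 0, 255], [0, 0, -0.9, 0, 0, 0, 255], [0, 0, -0.9, 0, 0, 0, 255], [0, 0, -0.8, 0, 0, 0, 255], [0.2, -0.85, 0, 0, 0, 0, 255], [0.2, -0.85, 0, 0, 0, 0, 255], [0.2, -0.85, 0, 0, 0, 0, 255], [0.2, -0.85, 0, 0, 0, 0, 255]]
  ]
}}

```text
time_s: 5.9
eef_pos: [0.5496, -0.1027, 0.3783]
eef_rot: [-0.0, 0.998, 0.055, 0.0]
wrist_force: [0.2, 0.3, -0.0]
opening: 0.002
```

Emit:
{"name": "drive_tool", "arguments": {
  "commands": [
    [[0.2, -0.85, 0, 0, 0, 0, 255], [0.1, -0.89, 0, 0, 0, 0, 255], [0, 0, 0, 0, 0, 0, 255], [0, 0, 0, 0, 0, 0, 255]]
  ]
}}

```text
time_s: 6.3
eef_pos: [0.555, -0.0151, 0.3781]
eef_rot: [0.0, 0.998, 0.057, 0.0]
wrist_force: [0.4, 0.7, -0.8]
opening: 0.0
```

```bash
cat > f.py <<'E'
from bench import ctrl
import numpy as np
a=.11155;M=np.array([[np.cos(a),-np.sin(a)],[np.sin(a),np.cos(a)]])
o=ctrl.get_obs();print(o["time_s"],"fix",M.T@(o["eef_pos"][:2]-[.5836,-.2736]),"z",o["eef_pos"][2],o["wrist_force"].round(1))
E
python3 f.py
python3 - <<'E'
from bench import ctrl
import cv2
i=ctrl.camera("top")["pixels"][190:310,202:402,::-1]
cv2.imwrite("pics/s4.png",cv2.resize(i,(800,480),interpolation=2))
E
```

```text
6.3 fix [0.00040149 0.26009556] z 0.3781434792864058 [ 0.4  0.7 -0.8]
```

View pics/s4.png

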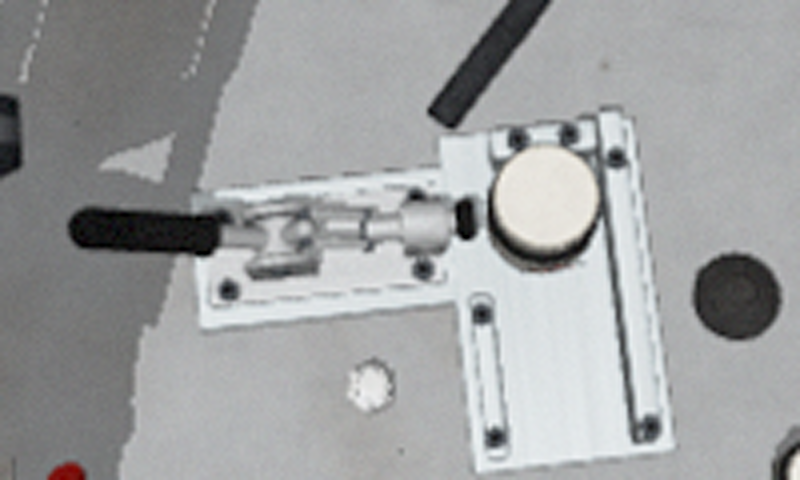

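The jar stays at the stop (546,200) and the hand is clear of the handle (70–210,230). I'll measure the jar and lower the fingers.

Run:
```python
from h import *
a=.11155;M=np.array([[np.cos(a),-np.sin(a)],[np.sin(a),np.cos(a)]])
x=w(506,140,.076);print(M.T@(x[:2]-[.5836,-.2736]))
```

```text
[-0.00187821  0.00470626]
```

Emit:
{"name": "drive_tool", "arguments": {
  "commands": [
    [[0, 0, 0.8, 0, 0, 0, 255], [0, 0, 0.8, 0, 0, 0, 255], [0, 0, 0.66, 0, 0, 0, 255], [0, 0, 0, 0, 0, 0, 255], [0, 0.2, 0, 0, 0, 0, 255], [0, 0.2, 0, 0, 0, 0, 255], [0, 0, 0, 0, 0, 0, 255]]
  ]
}}

```text
time_s: 7.05
eef_pos: [0.559, -0.038, 0.2677]
eef_rot: [0.001, 0.998, 0.055, 0.002]
wrist_force: [0.1, -0.1, -0.6]
opening: 0.003
```

```bash
python3 f.py
```

```text
7.05 fix [0.00178953 0.23689007] z 0.267719621929724 [ 0.1 -0.1 -0.6]
```

Emit:
{"name": "drive_tool", "arguments": {
  "commands": [
    [[0, 0.2, 0, 0, 0, 0, 255], [0, 0.2, -0.06, 0, 0, 0, 255], [0, 0.2, -0.06, 0, 0, 0, 255], [0, 0.2, -0.06, 0, 0, 0, 255], [0, 0.2, -0.06, 0, 0, 0, 255], [0, 0, 0, 0, 0, 0, 255]]
  ]
}}

```text
time_s: 7.65
eef_pos: [0.5647, -0.0846, 0.283]
eef_rot: [-0.001, 0.998, 0.056, 0.003]
wrist_force: [-9.6, 14.9, 30.0]
opening: -0.0
```

```bash
python3 f.py
python3 - <<'E'
from bench import ctrl
import cv2
i=ctrl.camera("side")["pixels"][170:350,230:430,::-1]
cv2.imwrite("pics/s5.png",cv2.resize(i,(660,594),interpolation=2))
E
```

```text
7.65 fix [0.00229743 0.18990164] z 0.28301375495373615 [-9.6 14.9 30. ]
```

View pics/s5.png

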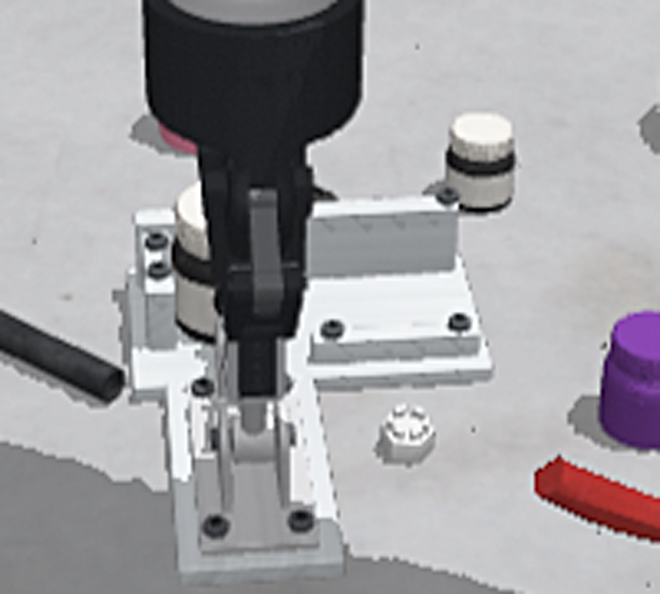

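The dome presses up on a knuckle (30 N), so the tip is too low for it. I'll ease back and rise 12 mm.

Emit:
{"name": "drive_tool", "arguments": {
  "commands": [
    [[0, -0.06, -0.12, 0, 0, 0, 255], [-0.03, 0, -0.12, 0, 0, 0, 255], [0, 0, 0, 0, 0, 0, 255], [0, 0, 0, 0, 0, 0, 255]]
  ]
}}

```text
time_s: 8.1
eef_pos: [0.5616, -0.0821, 0.2904]
eef_rot: [-0.001, 0.998, 0.056, 0.001]
wrist_force: [-1.7, 7.6, 6.2]
opening: -0.002
```

```bash
python3 f.py
```

```text
8.1 fix [-0.0005498   0.19277168] z 0.29035298772338203 [-1.7  7.6  6.2]
```

Emit:
{"name": "drive_tool", "arguments": {
  "commands": [
    [[0, 0.1, -0.06, 0, 0, 0, 255], [0, 0.14, -0.06, 0, 0, 0, 255], [0, 0.14, -0.03, 0, 0, 0, 255], [0, 0.14, -0.03, 0, 0, 0, 255], [0, 0, 0, 0, 0, 0, 255]]
  ]
}}

```text
time_s: 8.6
eef_pos: [0.5646, -0.1091, 0.2991]
eef_rot: [0.0, 0.998, 0.055, 0.001]
wrist_force: [-0.4, 3.8, 4.4]
opening: -0.005
```

```bash
python3 f.py
```

```text
8.6 fix [-0.00054478  0.16554651] z 0.29911568701661073 [-0.4  3.8  4.4]
```

Smooth, small forces. Continue past the dead point.

Emit:
{"name": "drive_tool", "arguments": {
  "commands": [
    [[0, 0.14, -0.02, 0, 0, 0, 255], [0, 0.14, 0, 0, 0, 0, 255], [0, 0.14, 0, 0, 0, 0, 255], [0, 0.14, 0, 0, 0, 0, 255], [0, 0.14, 0, 0, 0, 0, 255], [0, 0, 0, 0, 0, 0, 255], [0, 0, 0, 0, 0, 0, 255]]
  ]
}}

```text
time_s: 9.3
eef_pos: [0.5681, -0.1436, 0.2989]
eef_rot: [-0.0, 0.998, 0.055, -0.0]
wrist_force: [0.0, 0.3, -0.1]
opening: -0.004
```

```bash
python3 f.py
python3 - <<'E'
from bench import ctrl
import cv2
i=ctrl.camera("side")["pixels"][170:350,230:430,::-1]
cv2.imwrite("pics/s6.png",cv2.resize(i,(660,594),interpolation=2))
E
```

```text
9.3 fix [-0.00089336  0.13086888] z 0.2989467686868154 [ 0.   0.3 -0.1]
```

View pics/s6.png

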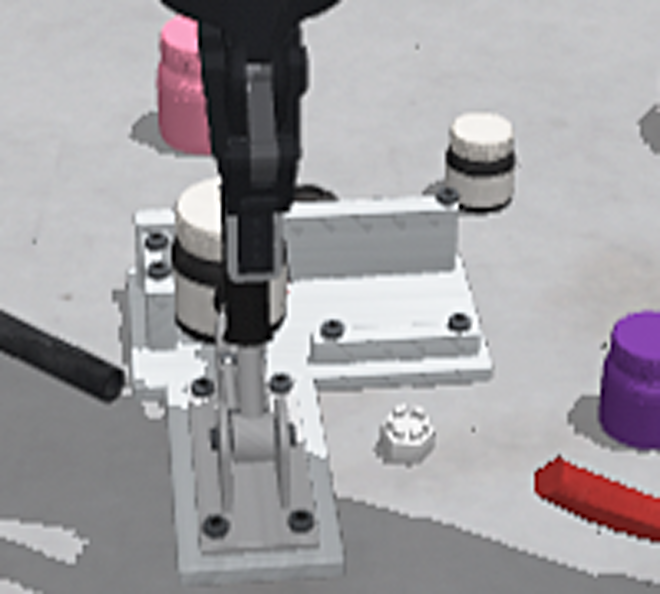

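The handle has left the fingers (no force left), so it was apparently thrown over. I'll retreat and check.

Emit:
{"name": "drive_tool", "arguments": {
  "commands": [
    [[0, -0.5, 0, 0, 0, 0, 255], [0, -0.8, 0, 0, 0, 0, 255], [0, -0.8, -0.3, 0, 0, 0, 255], [0, -0.5, -0.8, 0, 0, 0, 255], [0, 0, -0.9, 0, 0, 0, 255], [0, -0.8, 0, 0, 0, 0, 255], [0, -0.8, 0, 0, 0, 0, 255], [0, 0, 0, 0, 0, 0, 255], [0, 0, 0, 0, 0, 0, 255]]
  ]
}}

```text
time_s: 10.25
eef_pos: [0.5446, 0.0665, 0.3992]
eef_rot: [0.0, 0.998, 0.057, -0.0]
wrist_force: [0.1, -0.6, 1.0]
opening: 0.001
```

```bash
python3 f.py
python3 - <<'E'
from bench import ctrl
import cv2
j=ctrl.camera("top")["pixels"][190:310,202:402,::-1]
i=ctrl.camera("side")["pixels"][190:340,250:400,::-1]
j=cv2.resize(j,(480,288),interpolation=2); i=cv2.resize(i,(320,320),interpolation=2)
cv2.imwrite("pics/s7.png",cv2.hconcat([cv2.copyMakeBorder(j,0,32,0,0,0),i]))
c=ctrl.camera("top");import numpy as np
np.savez("pics/top1.npz",**c)
E
```

```text
10.25 fix [-0.00093979  0.34231695] z 0.39919521224818977 [ 0.1 -0.6  1. ]
```

View pics/s7.png

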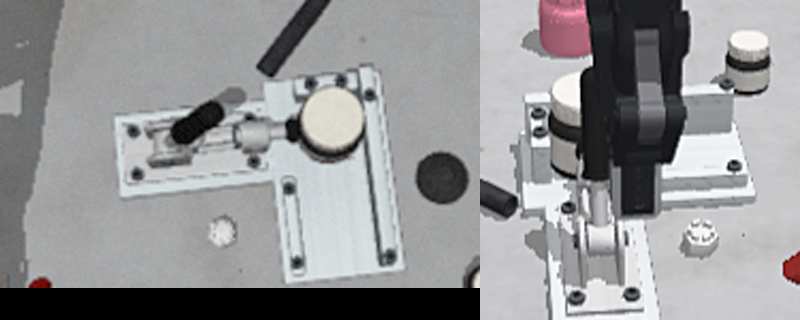

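Top view: the handle leans over to the jar's side, with its end at (218,105). The foot touches the jar (332,118), which is upright at the stop. I'll check both numbers.

Run:
```python
from h import *
a=.11155;M=np.array([[np.cos(a),-np.sin(a)],[np.sin(a),np.cos(a)]])
for n,(u,v),z in(("jar",(332,118),.076),("hend",(217,107),.146)):
    x=w(4*(u/2.4-10),4*(v/2.4-15),z);print(n,M.T@(x[:2]-[.5836,-.2736]))
D=np.load("pics/top1.npz")["depth"]; v,u=np.mgrid[225:260,270:300]; q=np.linalg.inv(K)@np.array([u.ravel(),v.ravel(),np.ones(u.size)])*D[v,u].ravel()
X=(R.T@(q-t[:,None])).T; X=X[D[v,u].ravel()>0]; i=X[:,2].argsort()[-12:]
print("handle top pts fix",((X[i][:,:2]-[.5836,-.2736])@M).mean(0),"z",X[i][:,2].mean())
```

```text
jar [-0.00066578  0.00111398]
hend [0.00229616 0.08713162]
handle top pts fix [-0.00089331  0.09099958] z 0.15023537275924748
```

The handle end is at y = 0.087, z ≈ 0.15 as expected when locked (1.20), and the jar is at (-0.001, 0.001). Hand clear, so I'll hand in.

```bash
python3 -c "
from bench import ctrl
print(ctrl.hand_in())"
```

```text
the job is handed in; nothing more can be done
None
```

I pushed the larger white jar along its lane with shut fingertips until it met the end stop at about 5 N. I then pushed the black handle over from its outer side until it snapped into lock, drew the hand clear and handed in at about 10 s.

**Last checks:**
- **Jar:** it measured within about 1 mm of its seat (fixture x -0.7 mm, y +1.1 mm). It stands upright with the foot on it.
- **Handle:** its end is at fixture y = 87 to 91 mm, z ≈ 0.15 m, which matches the locked stop at 1.20 rad.
- **Bystanders:** the boot, nut and sleeve look unmoved in the pictures, though I did not measure them.
- **Hand:** it stands clear, with the wrist force near zero.

**What went wrong or was not checked:**
- **Force on the way:** early in the handle push the dome caught under a finger knuckle and the wrist read about 30 N upward (about 35 N in all). I eased back and raised the tips 12 mm, and the rest of the push stayed below about 10 N.
- **Foot force:** I could not measure it directly; I inferred it from the locked handle and the foot touching the jar in the picture.

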